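# Sort the washed stamp plates back to their moon-cake presses

## Task

The moon-cake class is over and five washed stamp plates lie mixed on the table. Put each one back into the empty front bay of the tray that holds its own press: the two pink round plates with the pink round press, the two green square plates with the green square press, the blue flower plate with the blue fluted press, each lying flat on the bay floor with its stem up, none on top of another, and set down rather than dropped. Leave the small steel bowl and the flour shaker standing where they are.

Things in the scene. Friction and masses are not known exactly. Their poses are not given: they have to be found in the camera images.
- pale_pink_mid (a point): Pale pink round stamp plate, diameter 48 mm, 10 mm thick, lying pattern down on the table. On its upper face, in the middle, a round upright stem (diameter 20 mm, 22 mm tall, standing 10 to 32 mm above the underside) to pick it up by. Loose, about 30 g. The point is at its centre, 16 mm above the underside (in the lower part of the stem); z up along the stem.
- deep_pink_mid (a point): Deep crimson-pink round stamp plate, diameter 48 mm, 10 mm thick, lying pattern down on the table. On its upper face, in the middle, a round upright stem (diameter 20 mm, 22 mm tall, standing 10 to 32 mm above the underside) to pick it up by. Loose, about 30 g. The point is at its centre, 16 mm above the underside (in the lower part of the stem); z up along the stem.
- pale_green_mid (a point): Pale green square stamp plate, 46 x 46 mm, 10 mm thick, lying pattern down on the table. On its upper face, in the middle, a round upright stem (diameter 20 mm, 22 mm tall, standing 10 to 32 mm above the underside) to pick it up by. Loose, about 30 g. The point is at its centre, 16 mm above the underside (in the lower part of the stem); z up along the stem, x and y parallel to the sides.
- deep_green_mid (a point): Dark green square stamp plate, 46 x 46 mm, 10 mm thick, lying pattern down on the table. On its upper face, in the middle, a round upright stem (diameter 20 mm, 22 mm tall, standing 10 to 32 mm above the underside) to pick it up by. Loose, about 30 g. The point is at its centre, 16 mm above the underside (in the lower part of the stem); z up along the stem, x and y parallel to the sides.
- blue_mid (a point): Blue six-petalled flower-shaped stamp plate, 52 mm across, 10 mm thick, lying pattern down on the table. On its upper face, in the middle, a round upright stem (diameter 20 mm, 22 mm tall, standing 10 to 32 mm above the underside) to pick it up by. Loose, about 30 g. The point is at its centre, 16 mm above the underside (in the lower part of the stem); z up along the stem.
- round_tray_bay (a point): Front bay of the grey tray holding the pink press with a round barrel. Point: centre of the bay floor, 3 mm above the table; x away from the robot towards the press, y across. Tray fixed, 212 x 146 mm, turned up to 0.1 rad; lip and rib 14 mm above the table. Bay inside 128 (x) by 140 mm (y): two plates fit side by side, at y = +35 and -35 mm. The press lies behind the rib, from 75 mm in +x, 61 mm high.
- square_tray_bay (a point): Front bay of the grey tray holding the green press with a square barrel. Point: centre of the bay floor, 3 mm above the table; x away from the robot towards the press, y across. Tray fixed, 212 x 146 mm, turned up to 0.1 rad; lip and rib 14 mm above the table. Bay inside 128 (x) by 140 mm (y): two plates fit side by side, at y = +35 and -35 mm. The press lies behind the rib, from 75 mm in +x, 61 mm high.
- flower_tray_bay (a point): Front bay of the grey tray holding the blue press with a fluted, flower-shaped barrel. Point: centre of the bay floor, 3 mm above the table; x away from the robot towards the press, y across. Tray fixed, 212 x 146 mm, turned up to 0.1 rad; lip and rib 14 mm above the table. Bay inside 128 (x) by 140 mm (y): two plates fit side by side, at y = +35 and -35 mm. The press lies behind the rib, from 75 mm in +x, 61 mm high.
- bowl_mid (a point): Small empty stainless-steel bowl, diameter 80 mm, 38 mm high, standing loose among the plates, to be left alone. The point is on its axis, 19 mm up.
- shaker_mid (a point): Metal flour shaker, diameter 55 mm, 71 mm high, standing loose among the plates, to be left alone. The point is on its axis, 35 mm up.
There are look-alikes about, which are no part of the job. Of the things that look like the part that bears deep_pink_mid, take the one that is nearest to the robot's base at the start. Of the things that look like the part that bears deep_green_mid, take the one that is farthest from the robot's base at the start.

How it is judged:
By the outcome, as a careful person would: the job done as asked, in the order asked, and still so for the second after the job is handed in, with the robot touching nothing.
It also fails if it takes over 112 s, if anything falls off the work surface, if the arm or the gripper's body presses on something with over 40 N, if the wrist force passes 120 N, or if a joint passes its speed limit or range.

## Robot

A 6-joint arm with a two-finger parallel gripper is mounted at the origin on the work surface. World frame = base frame: x ahead of the robot, y to its left, z up, the work surface at z = 0. Lengths are in mm, angles in rad, forces in N, time in s.
With the tool pointing down it reaches from about 325 to 900 mm from the base axis. Payload 3.5 kg.
Tool frame: the origin (TCP) lies on the centre line of the jaws, within the pads' length; the fingertips stand 14 mm ahead of it and the grasp point (between the pads) lies 5 mm behind it; x points along the fingers, y is the direction in which the jaws open and shut, and the axes are right-handed (so a half turn about x gives the same grasp; the last joint's range is limited). The gripper opens to 85 mm and grips with 20 to 120 N. Pads are 22 mm wide; open, the fingers measure 114 mm over their backs; the gripper's body (76 mm by 85 mm) begins 54 mm behind the grasp point. The pads swing forward as they close: fully open they stand 13 mm farther back than shut.
Start: joints at [1.156, 0.276, -0.026, 1.268, 0, 1.467], TCP at [191.739, 594.86, 245.313] pointing down, gripper open.
Joint ranges: [-3.12, 3.12], [-0.85, 1.88], [-1.08, 1.24], [-1.95, 2.15], [-1.57, 1.53], [-3.14, 3.14]. Speed limits (rad/s): [2.57, 2.57, 3.14, 3.14, 3.14, 3.14].

## Interface

Orientations are given as a rotation vector (axis times angle).
In Python, from workcell import get_obs, grab_frame, close_job gives the robot as it stands.
- The arm moves only by the tool jog_arm, never from a script. Its argument "rows" is a list of rows, each a list of 5 numbers: the shift along the tool's x, y, z in cm, then the turn about the tool's x in rad, then the opening, from 0 (shut) to 1 (fully open). A call has 1 to 12 rows; each row shifts and turns the pose as measured when the row begins, along the tool's axes as they then stand; what a row does not reach is not made up. A row lasts 1/8 s, in which the tool goes at most 62.5 mm and 10.7 degrees, less where a joint would pass 70% of its speed; a pose out of reach is approached as far as the arm can. A call with a gripper value outside its range is refused whole. The fingers move at their own pace and stop on an object; "grip_force" is the grip in N (left out, the last holds). Time passes only in rows, so rows that do not move let the fingers close. It gives the time, the measured TCP pose, the force and the opening at its end, in the units of the state.
- get_obs(): the state, without advancing time (a new reading comes with each control period).
- grab_frame(name): name is "side" or "top" or "wrist"; returns a dict with "pixels" (384x512x3 uint8, red, green, blue), "z_map" (384x512 float32, mm along the optical axis (not along the pixel's ray), 0 where there is no reading), "camera_matrix" (3x3 intrinsics, pixels), "dist_coeffs" ([k1, k2, p1, p2, k3] as OpenCV has them; the pictures are not rectified), "position" and "orientation" of the camera in the world; the wrist camera has in their place "tool_from_camera" (4x4, takes a point from camera to tool coordinates, whose origin is the TCP and whose axes are the tool frame's). Camera axes: x right, y up, looking along -z (the intrinsics and any distortion apply to the point x, -y, -z); pixel columns grow to the right and rows downward; lengths in mm; the calibration is good to about 2 mm. A picture is of the moment at which its call begins: read the wrist's pose just before it.
- close_job(): hands the job in, once; it reports no verdict.
The state is a dict: "t": time; "q": joint angles; "joint_vel": joint speeds; "effort": joint torques, N m; "position": TCP position; "orientation": TCP orientation; "force": force on the tool from outside, world axes, zero at the start; "torque": the same for the moment, N m; "gripper_width": finger opening in mm.
Only numpy, scipy, OpenCV 4.12 (cv2) and the standard library are available. Lean on these libraries where they do the work, as an engineer would, in place of code of your own. Each camera call takes 0.05 s, during which the arm holds its last target. There are 200 camera calls.

## Working session

There is one attempt and no reset: what is moved stays moved. The work goes in short steps, Python scripts to look and compute and a tool call to move; the robot and the scene stay as the last step left them, time stands still between calls to the robot, and variables do not carry over. Pictures are saved under pics/ and viewed, about 12 in all and at most 16, crops included, and the job is handed in when it is done.

Besides the shell and the picture viewer there is one more tool, called after "Call:" as name(argument=value, ...) on one line, values as JSON. jog_arm: Moves the arm, as the interface text tells. Its arguments: {"type":"object","properties":{"rows":{"type":"array"},"grip_force":{"type":"number"}},"required":["rows"]}

```bash
mkdir -p pics; ls; cat > h.py <<'E'
import numpy as np, cv2, pickle
from scipy.spatial.transform import Rotation as R
from workcell import get_obs, grab_frame, close_job
def rot(o):
    o=np.array(o,float)
    return o if o.shape==(3,3) else R.from_rotvec(o).as_matrix()
def campose(f,obs=None):
    if 'tool_from_camera' in f:
        T=np.array(f['tool_from_camera']); Rt=rot(obs['orientation'])
        return Rt@T[:3,:3], Rt@T[:3,3]+np.array(obs['position'])
    return rot(f['orientation']), np.array(f['position'])
def rays(f,uv):
    p=cv2.undistortPoints(np.array(uv,float).reshape(-1,1,2),np.array(f['camera_matrix']),np.array(f['dist_coeffs'])).reshape(-1,2)
    return np.c_[p[:,0],-p[:,1],-np.ones(len(p))]
def plane(f,uv,z,obs=None):
    Rm,c=campose(f,obs); d=rays(f,uv)@Rm.T
    return c+d*((z-c[2])/d[:,2])[:,None]
def cloud(f,obs=None):
    h,w=f['z_map'].shape; v,u=np.mgrid[:h,:w]
    Rm,c=campose(f,obs)
    d=rays(f,np.c_[u.ravel(),v.ravel()])*f['z_map'].ravel()[:,None]
    P=(d@Rm.T+c).reshape(h,w,3); P[f['z_map']==0]=np.nan
    return P
def save(n,im): cv2.imwrite('pics/'+n,cv2.cvtColor(im,cv2.COLOR_RGB2BGR))
E
python3 - <<'E'
from h import *
o=get_obs();print(o)
for n in ('top','side'):
    f=grab_frame(n);pickle.dump(f,open(n+'.pkl','wb'));save(n+'0.png',cv2.resize(f['pixels'],(800,600),interpolation=cv2.INTER_CUBIC))
    print(n,f['camera_matrix'],f['dist_coeffs'],f['position'],f['orientation'])
    P=cloud(f);print(np.nanpercentile(P[...,2],[1,25,50,75,99]))
E
```

```text
pics
{'t': 0.0, 'q': array([ 1.15559405e+00,  2.77060118e-01, -2.79170520e-02,  1.26803001e+00,
       -3.18818540e-06,  1.46744821e+00]), 'joint_vel': array([ 0.00014494,  0.00060491, -0.00097525,  0.00065069, -0.00054287,
        0.00026477]), 'effort': array([-1.99570168e-03, -4.45513201e+01,  2.95202905e+01,  1.65694876e-02,
       -9.94272978e-05, -3.14945765e-06]), 'position': array([191.42943141, 594.1460896 , 244.18790815]), 'orientation': array([ 0.24308438,  1.55746807, -0.24645382]), 'force': array([ 0.35520838, -0.62773997, -0.04546536]), 'torque': array([ 0.01162734,  0.01637786, -0.03566499]), 'gripper_width': 85.38470807761561}
top [[399.7689181    0.         259.79450545]
 [  0.         399.7689181  191.13192981]
 [  0.           0.           1.        ]] [-0.09443315  0.          0.          0.          0.        ] [ 385.62683987   20.06111261 1150.42966544] [ 0.06042946 -0.08368064 -1.59801256]
[-7.51331315e+02  3.37739387e-01  2.38358463e+00  6.71240289e+00
  1.98780964e+02]
side [[369.76743444   0.         260.65863512]
 [  0.         369.76743444 187.64946752]
 [  0.           0.           1.        ]] [0.02606349 0.         0.         0.         0.        ] [ 156.07541426 -608.15710234  547.79004512] [ 0.94707204 -0.25241733 -0.42821619]
[-707.9251266    -0.96902342    0.90535355    9.67072975  279.96927505]
```

View pics/top0.png

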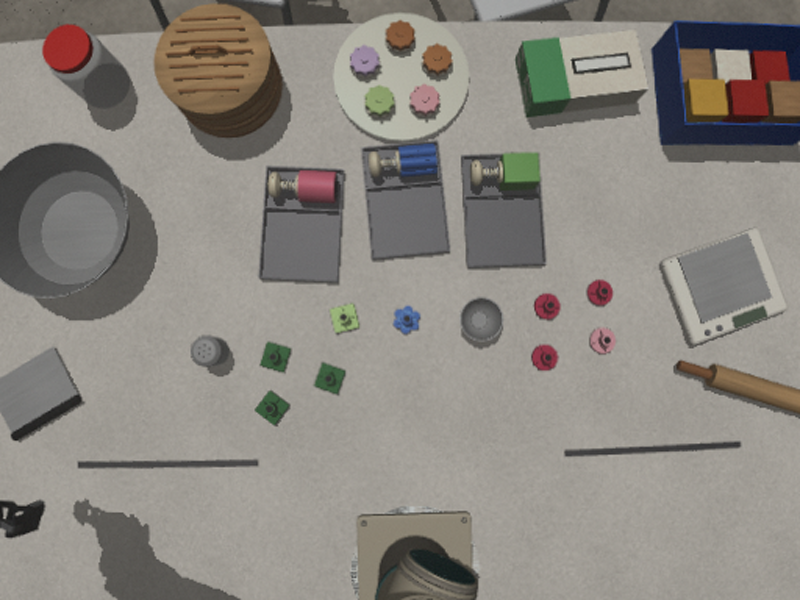

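View pics/side0.png

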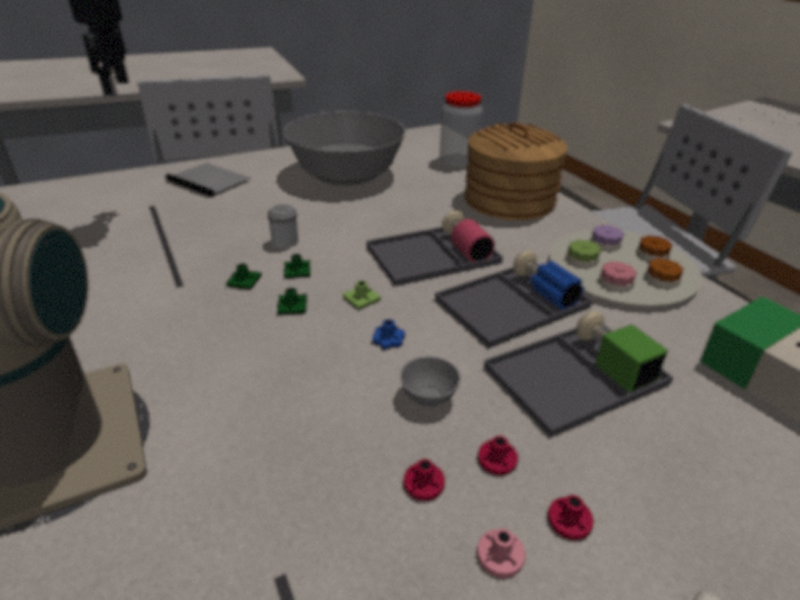

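The top view (800x600) shows:
- **Dark pink:** (547,306), (600,292) and (544,357).
- **Pale pink:** (603,340).
- **Pale green:** (345,318).
- **Dark green:** (275,357), (330,378) and (272,408).
- **Blue:** (407,320).
- **Bowl and shaker:** bowl at (482,320), shaker at (207,350).
- **Trays, left to right:** round, flower, square, with bays at about (300,245), (408,225) and (505,235).

The side view agrees with this.

```bash
cat > meas.py <<'E'
from h import *
def blobs(f,name,obs=None,zmax=60):
    P=cloud(f,obs); hsv=cv2.cvtColor(f['pixels'],cv2.COLOR_RGB2HSV)
    ok=(P[...,0]>250)&(P[...,0]<640)&(abs(P[...,1])<420)&(P[...,2]<60)&(P[...,2]>-20)
    m=(ok&(hsv[...,1]>75)&(hsv[...,2]>35)).astype(np.uint8)
    out=[]
    n,lab,st,_=cv2.connectedComponentsWithStats(m)
    for i in range(1,n):
        if st[i,4]<60: continue
        mi=(lab==i).astype(np.uint8)
        c=max(cv2.findContours(mi,0,cv2.CHAIN_APPROX_NONE)[0],key=cv2.contourArea)
        w=plane(f,c.reshape(-1,2),8,obs)[:,:2].astype(np.float32)
        r=cv2.minAreaRect(w); cc=cv2.minEnclosingCircle(w)
        col=np.median(hsv[lab==i],axis=0)
        s=(lab==i)&(P[...,2]>24); sp=np.median(P[s],axis=0) if s.sum()>3 else np.full(3,np.nan)
        out.append((col,r,cc,sp))
        print(name,'hsv',col.astype(int),'rect',np.round(r[0],1),np.round(r[1],1),round(r[2],1),'circ',np.round(cc[0],1),round(cc[1],1),'stem',np.round(sp,1),'R',round(float(np.hypot(*r[0]))),'px',c.reshape(-1,2).mean(0).astype(int))
    return out
if __name__=='__main__':
    for n in('top','side'):
        f=pickle.load(open(n+'.pkl','rb')); blobs(f,n)
    f=pickle.load(open('top.pkl','rb'));P=cloud(f);hsv=cv2.cvtColor(f['pixels'],cv2.COLOR_RGB2HSV)
    for nm,(u,v) in dict(round=(302,245),flower=(408,225),square=(505,235)).items():
        u=int(u*.64);v=int(v*.64)
        print(nm,hsv[v,u],hsv[v+45,u],np.nanmedian(P[v-5:v+5,u-5:u+5,2]))
        # floor: flood fill from the bay centre
        g=cv2.cvtColor(f['pixels'],cv2.COLOR_RGB2GRAY)
        m=((g<118)&(P[...,2]<40)).astype(np.uint8); 
        sub=np.zeros_like(m); sub[v-60:v+45,u-40:u+40]=m[v-60:v+45,u-40:u+40]
        n,lab,st,_=cv2.connectedComponentsWithStats(sub); mi=(lab==lab[v,u]).astype(np.uint8)
        c=max(cv2.findContours(mi,0,cv2.CHAIN_APPROX_NONE)[0],key=cv2.contourArea)
        w=plane(f,c.reshape(-1,2),14)[:,:2].astype(np.float32); r=cv2.minAreaRect(w)
        print('  tray rect',r, 'front edge corners',np.round(cv2.boxPoints(r)).tolist())
        a=np.abs(g[v-10:v+30,u].astype(int)); print(g[v-60:v+40,u].tolist())
    for nm,(u,v) in dict(bowl=(482,320),shaker=(207,350)).items():
        u=int(u*.64);v=int(v*.64);s=P[v-22:v+22,u-22:u+22].reshape(-1,3); s=s[s[:,2]>(30 if nm=='bowl' else 60)]
        print(nm,len(s),s.min(0),s.max(0),cv2.minEnclosingCircle(s[:,:2].astype(np.float32)))
E
python3 meas.py
```

```text
top hsv [175 148 130] rect [ 493.6 -359. ] [45.1 43.9] 88.4 circ [ 493.1 -359.2] 23.8 stem [ 489.7 -355.4   33.2] R 610 px [383 186]
top hsv [174 149 134] rect [ 470.2 -258.6] [47.  43.5] 88.3 circ [ 469.7 -258.1] 24.0 stem [ 466.7 -257.8   33.3] R 537 px [349 195]
top hsv [ 43  82 175] rect [458.4 115.6] [43.8 43. ] 12.9 circ [458.8 115.3] 28.3 stem [454.7 117.6  33.5] R 473 px [220 203]
top hsv [110 121 151] rect [452.    2.4] [44.2 49.5] 79.0 circ [452.2   2.4] 25.0 stem [451.5   5.3  33.6] R 452 px [259 204]
top hsv [62 88 93] rect [391.  244.3] [43.5 42.1] 72.3 circ [389.6 244.1] 28.3 stem [395.4 241.4  33.3] R 461 px [175 228]
top hsv [174 153 136] rect [ 375.4 -248.3] [46.6 43. ] 88.0 circ [ 375.7 -248.8] 23.8 stem [ 377.1 -248.    33.2] R 450 px [348 228]
top hsv [62 88 93] rect [349.8 145.6] [42.3 42. ] 70.2 circ [349.  145.9] 28.6 stem [354.  150.   33.5] R 379 px [210 241]
top hsv [62 90 91] rect [298.9 252.1] [43.4 42.9] 52.2 circ [298.  252.2] 28.6 stem [299.6 251.8  33.2] R 391 px [173 260]
side hsv [ 63 163  49] rect [394.3 248.6] [67.1 38.2] 72.4 circ [390.9 248.3] 34
[... 2848 characters left out ...]
126, 126, 127, 126, 125, 124, 122, 120, 119, 117, 114, 111, 113, 109, 92, 53, 48, 53, 51, 51, 56, 56, 56, 48, 53, 60, 98, 101, 99, 98, 98, 98, 97, 96, 98, 98, 100, 97, 100, 98, 100, 98, 98, 101, 98, 100, 98, 99, 98, 99, 98, 98, 97, 100, 98, 99, 97, 98, 99, 99, 98, 98, 99, 98, 99, 99, 99, 88, 67, 115, 156, 154, 153, 155, 157, 158, 163, 156, 152, 154, 157, 158, 156, 152, 155, 159, 162, 159]
bowl 165 [ 408.24557429 -168.51439946   30.01307439] [486.70226053 -91.69570134  43.09648111] ((447.1920471191406, -130.14976501464844), 39.51055908203125)
shaker 308 [377.50401794 329.50356686  60.50264592] [432.04199576 381.55843482  77.77922228] ((404.7466125488281, 355.4228210449219), 27.59485626220703)
```

```bash
cat > go.py <<'E'
import sys
from h import *
o=get_obs(); M=rot(o['orientation']); p=np.array(o['position'])
print('t',round(o['t'],2),'pos',np.round(p,1),'q',np.round(o['q'],2),'w',round(o['gripper_width'],1),'F',np.round(o['force'],1))
print('axes x',np.round(M[:,0],3),'y',np.round(M[:,1],3),'z',np.round(M[:,2],3),'jaw yaw',round(float(np.arctan2(M[1,1],M[0,1])),3))
for a in sys.argv[1:]:
    t=np.array([float(v) for v in a.split(',')]); d=M.T@(t[:3]-p)/10
    print('to',t,'tool cm',np.round(d,2),'rows>=',int(np.ceil(np.linalg.norm(d)/6.25)))
    p=t[:3]
E
python3 go.py 430,100,200 404,-360,120
```

```text
t 0.1 pos [191.5 594.2 244.2] q [ 1.16  0.28 -0.03  1.27 -0.    1.47] w 85.2 F [-0.7  0.2 -0.2]
axes x [-0.001 -0.002 -1.   ] y [ 0.307  0.952 -0.002] z [ 0.952 -0.307 -0.   ] jaw yaw 1.259
to [430. 100. 200.] tool cm [  4.5  -39.72  37.87] rows>= 9
to [ 404. -360.  120.] tool cm [  8.09 -44.56  11.64] rows>= 8
```

Call:
jog_arm(rows=[[0, -4, 4, -0.104, 0.6], [0, -4, 4, -0.104, 0.6], [0, -4, 4, -0.104, 0.6], [0.5, -5, 3.5, 0, 0.6], [0.5, -5, 3.5, 0, 0.6], [0.5, -5, 2.5, 0, 0.6], [0.5, -6, 0, 0, 0.6], [0.5, -6, 0, 0, 0.6], [0.5, -6, 0, 0, 0.6], [0.5, -6, 0, 0, 0.6]], grip_force=40)

```text
t: 1.35
position: [389.6, 52.0, 206.0]
orientation: [-0.018, 1.57, 0.013]
force: [0.4, -0.3, -0.1]
gripper_width: 51.1
```

```bash
python3 go.py 404,-360,120
```

```text
t 1.35 pos [389.6  52.  206. ] q [-0.03 -0.12 -0.54  1.15 -0.   -0.05] w 51.1 F [ 0.4 -0.3 -0.1]
axes x [ 0.001 -0.004 -1.   ] y [-0.02   1.    -0.004] z [1.    0.02  0.001] jaw yaw 1.591
to [ 404. -360.  120.] tool cm [  8.74 -41.19   0.61] rows>= 7
```

Call:
jog_arm(rows=[[0.5, -5.5, 0.3, 0, 0.6], [1, -5.5, 0.3, 0, 0.6], [1, -5.5, 0, 0, 0.6], [1, -5.5, 0, 0, 0.6], [1, -5.5, 0, 0, 0.6], [1, -5.5, 0, 0, 0.6], [1, -5.5, 0, 0, 0.6], [1, -2, 0, 0, 0.6], [0, 0, 0, 0, 0.6]])

```text
t: 2.48
position: [399.5, -368.9, 127.8]
orientation: [-0.011, 1.568, 0.01]
force: [-0.3, 0.7, -0.4]
gripper_width: 51.1
```

```bash
cat > wr.py <<'E'
import sys
from h import *
from meas import blobs
o=get_obs(); f=grab_frame('wrist'); o2=get_obs(); print(np.round(o['position'],1),np.round(o2['position'],1))
save(sys.argv[1]+'.png',f['pixels']); blobs(f,'wrist',o2)
E
python3 go.py 404,-360,28; python3 wr.py w1
```

```text
t 2.48 pos [ 399.5 -368.9  127.8] q [-0.87  0.22 -0.36  0.99  0.   -0.88] w 51.1 F [-0.3  0.7 -0.4]
axes x [ 0.003 -0.001 -1.   ] y [-0.013  1.    -0.001] z [1.    0.013 0.003] jaw yaw 1.584
to [ 404. -360.   28.] tool cm [9.98 0.9  0.43] rows>= 2
[ 399.5 -368.9  127.8] [ 399.7 -368.3  128.2]
wrist hsv [173 165 156] rect [ 376.3 -248.8] [48.5 46.5] 48.4 circ [ 376.7 -248.9] 24.8 stem [ 375.4 -251.2   31.2] R 451 px [390 168]
wrist hsv [174 157 122] rect [ 464.8 -255.4] [46.7 34.7] 47.3 circ [ 467.9 -257.3] 24.7 stem [ 464.6 -261.3   30.4] R 530 px [369 263]
wrist hsv [174 148 151] rect [ 493.2 -358. ] [48.6 47.5] 41.0 circ [ 494.5 -357.9] 26.4 stem [ 489.8 -358.1   31.3] R 609 px [258 289]
```

Call:
jog_arm(rows=[[2.5, 0.4, 0.3, 0, 0.6], [2.5, 0.4, 0, 0, 0.6], [2.5, 0, 0, 0, 0.6], [0, 0, 0, 0, 0.6]])

```text
t: 3.02
position: [403.5, -352.7, 53.5]
orientation: [-0.016, 1.568, 0.018]
force: [-0.6, 0.6, 0.4]
gripper_width: 51.4
```

```bash
sed -i 's/hsv\[...,1\]>75/hsv[...,1]>55/' meas.py; python3 go.py 404,-360,28; python3 wr.py w2
```

```text
t 3.02 pos [ 403.5 -352.7   53.5] q [-0.84  0.3  -0.45  0.83  0.   -0.86] w 51.4 F [-0.6  0.6  0.4]
axes x [ 0.003  0.001 -1.   ] y [-0.021  1.     0.001] z [1.    0.021 0.003] jaw yaw 1.592
to [ 404. -360.   28.] tool cm [ 2.55 -0.74  0.02] rows>= 1
[ 403.5 -352.7   53.5] [ 404.4 -353.6   54.7]
wrist hsv [172 180 159] rect [ 377.8 -250.2] [49.5 49.5] 20.5 circ [ 378.5 -248.8] 27.7 stem [ 376.2 -254.2   31.7] R 453 px [420 185]
wrist hsv [175  71 134] rect [ 401.8 -363.3] [37.3 47.1] 53.1 circ [ 404.  -360.3] 23.6 stem [ 398.4 -362.2   31.3] R 542 px [234 223]
wrist hsv [174 149 118] rect [ 475.1 -358.8] [40.1 16. ] 82.3 circ [ 480.4 -359.5] 20.1 stem [nan nan nan] R 595 px [238 321]
wrist hsv [171 199 163] rect [ 491.7 -266.3] [15.6  7.8] 77.7 circ [ 491.6 -266.2] 8.5 stem [nan nan nan] R 559 px [368 340]
```

View pics/w2.png

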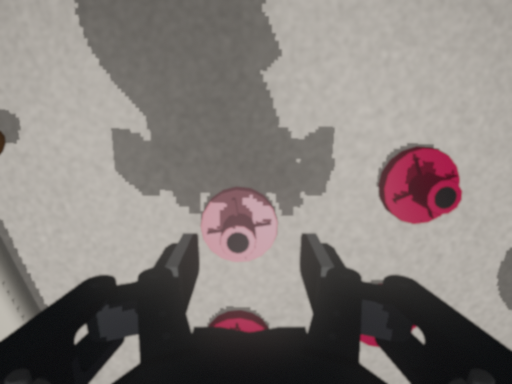

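The wrist view shows the pale pink stem at (238,242) between the open jaws. It agrees with the side view: (404,-360).

Call:
jog_arm(rows=[[1.2, -0.7, 0, 0, 0.6], [1.2, 0, 0, 0, 0.6], [0, 0, 0, 0, 0.6]])

```text
t: 3.45
position: [406.5, -361.9, 32.2]
orientation: [-0.021, 1.562, 0.014]
force: [-0.2, -0.1, 0.5]
gripper_width: 51.2
```

```bash
python3 go.py 404,-360,28
```

```text
t 3.45 pos [ 406.5 -361.9   32.2] q [-0.85  0.33 -0.45  0.78  0.   -0.87] w 51.2 F [-0.2 -0.1  0.5]
axes x [ 0.008 -0.004 -1.   ] y [-0.022  1.    -0.004] z [1.    0.022 0.008] jaw yaw 1.593
to [ 404. -360.   28.] tool cm [ 0.42  0.2  -0.25] rows>= 1
```

Call:
jog_arm(rows=[[0.4, 0.1, -0.2, 0, 0.6], [0, 0, 0, 0, 0.1], [0, 0, 0, 0, 0.1], [0, 0, 0, 0, 0.1], [0, 0, 0, 0, 0.1], [-1.5, 0, 0, 0, 0.1], [-3, 0, 0, 0, 0.1], [-3, 0, 0, 0, 0.1], [-3, 0, 0, 0, 0.1], [0, 0, 0, 0, 0.1]])

```text
t: 4.7
position: [404.1, -361.4, 140.4]
orientation: [-0.023, 1.56, 0.012]
force: [1.2, 0.2, -0.3]
gripper_width: 18.4
```

```bash
python3 go.py 590,159,130; python3 wr.py w3
```

```text
t 4.7 pos [ 404.1 -361.4  140.4] q [-0.85  0.2  -0.36  1.    0.   -0.87] w 18.4 F [ 1.2  0.2 -0.3]
axes x [ 0.011 -0.007 -1.   ] y [-0.022  1.    -0.007] z [1.    0.022 0.01 ] jaw yaw 1.593
to [590. 159. 130.] tool cm [ 0.89 51.62 19.73] rows>= 9
[ 404.1 -361.4  140.4] [ 403.3 -360.4  138.8]
wrist hsv [172 160 165] rect [ 375.  -248.9] [48.2 46.9] 50.3 circ [ 375.1 -248.9] 24.7 stem [ 374.7 -250.3   29.7] R 450 px [378 160]
wrist hsv [173 151 148] rect [ 464.9 -257.1] [49.1 42.6] 78.4 circ [ 468.5 -255.9] 27.0 stem [ 465.  -257.1   29.4] R 531 px [356 256]
wrist hsv [172 168 161] rect [ 504.5 -358.2] [24.9 38.3] 1.4 circ [ 500.  -358.2] 19.7 stem [ 489.8 -356.9   29.2] R 619 px [250 287]
```

View pics/w3.png

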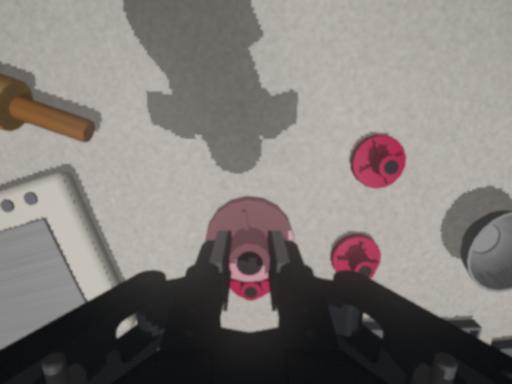

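The plate is held at (250,250), level between the pads.

Call:
jog_arm(rows=[[0, 5, 1.9, 0, 0.1], [0, 5, 1.9, 0, 0.1], [0, 5, 1.9, 0, 0.1], [0, 5, 1.9, 0, 0.1], [0, 5, 1.9, 0, 0.1], [0, 5, 1.9, 0, 0.1], [0, 5, 1.9, 0, 0.1], [0, 5, 1.9, 0, 0.1], [0, 5, 1.9, 0, 0.1], [0, 4, 1.9, 0, 0.1], [0, 0, 0, 0, 0.1]])

```text
t: 6.12
position: [579.8, 149.3, 123.9]
orientation: [-0.016, 1.581, 0.013]
force: [-0.3, 0.3, -0.3]
gripper_width: 18.3
```

```bash
python3 go.py 590,159,60
```

```text
t 6.12 pos [579.8 149.3 123.9] q [ 0.14  0.33 -0.23  1.03 -0.    0.13] w 18.3 F [-0.3  0.3 -0.3]
axes x [-0.011 -0.002 -1.   ] y [-0.018  1.    -0.002] z [ 1.     0.018 -0.011] jaw yaw 1.589
to [590. 159.  60.] tool cm [6.38 0.96 1.11] rows>= 2
```

Call:
jog_arm(rows=[[2, 0.6, 0.7, 0, 0.1], [2, 0.4, 0.4, 0, 0.1], [2, 0, 0, 0, 0.1], [1, 0, 0, 0, 0.1], [0, 0, 0, 0, 0.1]])

```text
t: 6.75
position: [585.0, 155.8, 43.6]
orientation: [-0.014, 1.592, 0.007]
force: [-0.1, -0.0, -0.6]
gripper_width: 18.7
```

```bash
python3 go.py 590,159,32
```

```text
t 6.75 pos [585.  155.8  43.6] q [ 0.15  0.43 -0.28  0.89 -0.    0.14] w 18.7 F [-0.1 -0.  -0.6]
axes x [-0.022 -0.005 -1.   ] y [-0.014  1.    -0.004] z [ 1.     0.014 -0.022] jaw yaw 1.585
to [590. 159.  32.] tool cm [1.15 0.32 0.53] rows>= 1
```

Call:
jog_arm(rows=[[0.4, 0.3, 0.5, 0, 0.1], [0.2, 0, 0, 0, 0.1], [0.2, 0, 0, 0, 0.1], [0, 0, 0, 0, 0.1]])

```text
t: 7.25
position: [592.0, 158.8, 36.8]
orientation: [-0.013, 1.589, 0.007]
force: [-0.0, -0.5, -0.3]
gripper_width: 18.5
```

```bash
python3 go.py 590,159,32
```

```text
t 7.25 pos [592.  158.8  36.8] q [ 0.16  0.44 -0.27  0.88 -0.    0.14] w 18.5 F [-0.  -0.5 -0.3]
axes x [-0.018 -0.004 -1.   ] y [-0.013  1.    -0.004] z [ 1.     0.013 -0.018] jaw yaw 1.584
to [590. 159.  32.] tool cm [ 0.49  0.03 -0.19] rows>= 1
```

Call:
jog_arm(rows=[[0.2, 0, 0, 0, 0.1], [0.2, 0, 0, 0, 0.1], [0, 0, 0, 0, 0.1]])

```text
t: 7.62
position: [592.1, 158.9, 33.2]
orientation: [-0.013, 1.588, 0.007]
force: [-1.0, 0.0, -0.0]
gripper_width: 18.2
```

```bash
python3 go.py 590,159,32
```

```text
t 7.62 pos [592.1 158.9  33.2] q [ 0.16  0.45 -0.27  0.87 -0.    0.14] w 18.2 F [-1.  0. -0.]
axes x [-0.017 -0.004 -1.   ] y [-0.013  1.    -0.004] z [ 1.     0.013 -0.017] jaw yaw 1.584
to [590. 159.  32.] tool cm [ 0.12  0.01 -0.21] rows>= 1
```

Not touching yet; go down in small steps until contact shows in the force.

Call:
jog_arm(rows=[[0.15, 0, 0, 0, 0.1], [0.15, 0, 0, 0, 0.1], [0, 0, 0, 0, 0.1]])

```text
t: 8.0
position: [592.3, 159.0, 32.2]
orientation: [-0.013, 1.587, 0.007]
force: [0.4, -0.6, -0.8]
gripper_width: 18.0
```

Call:
jog_arm(rows=[[0.2, 0, 0, 0, 0.1], [0.2, 0, 0, 0, 0.1], [0, 0, 0, 0, 0.1]])

```text
t: 8.38
position: [592.3, 159.1, 32.2]
orientation: [-0.014, 1.587, 0.007]
force: [0.4, -0.1, -0.2]
gripper_width: 18.3
```

Call:
jog_arm(rows=[[0.4, 0, 0, 0, 0.1]])

```text
t: 8.5
position: [592.2, 159.2, 31.3]
orientation: [-0.014, 1.587, 0.007]
force: [-12.4, -2.0, 37.8]
gripper_width: 18.0
```

Firm contact: the plate is on the floor. Release and rise.

Call:
jog_arm(rows=[[-0.1, 0, 0, 0, 0.1], [0, 0, 0, 0, 0.5], [0, 0, 0, 0, 0.5], [0, 0, 0, 0, 0.5], [-2, 0, 0, 0, 0.6], [-4, 0, 0, 0, 0.6], [-4, 0, 0, 0, 0.6], [0, -4, -2, 0, 0.6], [0, -6, -3, 0, 0.6], [0, -6, -3, 0, 0.6], [0, 0, 0, 0, 0.6]])

```text
t: 9.88
position: [516.8, 0.1, 133.4]
orientation: [-0.017, 1.59, 0.008]
force: [-0.4, 1.0, -0.7]
gripper_width: 51.2
```

```bash
cat > top.py <<'E'
import sys
from h import *
f=grab_frame('top');save(sys.argv[1]+'.png',cv2.resize(f['pixels'][60:290,90:470],None,fx=2,fy=2,interpolation=cv2.INTER_CUBIC))
P=cloud(f);hsv=cv2.cvtColor(f['pixels'],cv2.COLOR_RGB2HSV)
ok=(P[...,0]>500)&(P[...,0]<680)&(abs(P[...,1])<320)&(P[...,2]<60)&(P[...,2]>-5)
m=(ok&(hsv[...,1]>55)).astype(np.uint8);n,lab,st,_=cv2.connectedComponentsWithStats(m)
for i in range(1,n):
    if st[i,4]<50: continue
    c=max(cv2.findContours((lab==i).astype(np.uint8),0,cv2.CHAIN_APPROX_NONE)[0],key=cv2.contourArea)
    w=plane(f,c.reshape(-1,2),11)[:,:2].astype(np.float32);r=cv2.minAreaRect(w);z=P[lab==i][:,2]
    print(np.median(hsv[lab==i],axis=0),np.round(r[0],1),np.round(r[1],1),round(r[2],1),'z',np.round(np.percentile(z,[5,40,98]),1))
E
python3 go.py 375.5,-249,80; python3 top.py t1
```

```text
t 9.88 pos [5.168e+02 1.000e-01 1.334e+02] q [-0.12  0.19 -0.39  1.01 -0.01 -0.14] w 51.2 F [-0.4  1.  -0.7]
axes x [-0.019 -0.006 -1.   ] y [-0.016  1.    -0.005] z [ 1.     0.015 -0.019] jaw yaw 1.586
to [ 375.5 -249.    80. ] tool cm [  5.75 -24.66 -14.41] rows>= 5
[175. 106.  99.] [683.5 163.1] [67.3 14.9] 88.3 z [31.5 44.6 56.3]
```

View pics/t1.png

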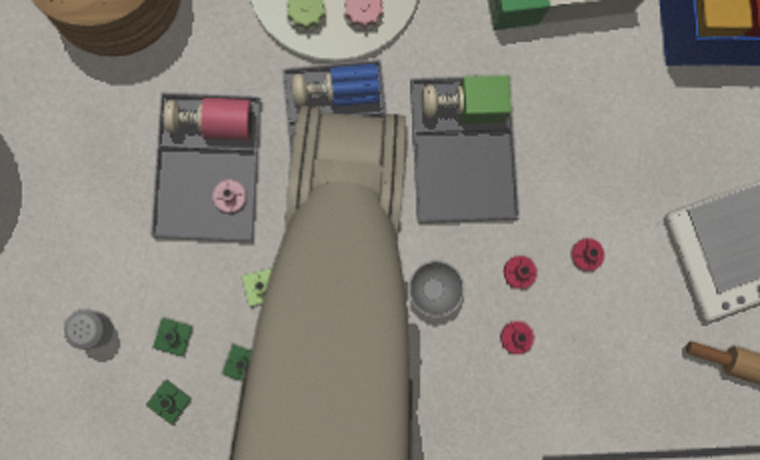

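Pale pink stands in the round bay at crop (229,196), clear of the walls. Next is the deep pink plate nearest the base.

Call:
jog_arm(rows=[[0, -4.5, -2.6, 0, 0.6], [0, -4.5, -2.6, 0, 0.6], [0, -4.5, -2.6, 0, 0.6], [0, -4.5, -2.6, 0, 0.6], [1.5, -4.5, -2.6, 0, 0.6], [2, -2.2, -1.4, 0, 0.6], [2, 0, 0, 0, 0.6], [0, 0, 0, 0, 0.6]])

```text
t: 10.92
position: [386.5, -253.4, 81.6]
orientation: [-0.03, 1.577, 0.019]
force: [-0.7, -0.2, -0.3]
gripper_width: 51.3
```

```bash
python3 go.py 375.5,-249,28;python3 wr.py w4
```

```text
t 10.93 pos [ 386.5 -253.4   81.6] q [-0.71  0.14 -0.57  0.85 -0.01 -0.75] w 51.3 F [-0.7 -0.2 -0.3]
axes x [-0.006 -0.007 -1.   ] y [-0.031  0.999 -0.007] z [ 0.999  0.031 -0.006] jaw yaw 1.602
to [ 375.5 -249.    28. ] tool cm [ 5.37  0.51 -1.05] rows>= 1
[ 386.5 -253.4   81.6] [ 387.3 -253.9   82.5]
wrist hsv [173 154 161] rect [ 377.5 -249.3] [47.9 47.1] 1.9 circ [ 377.7 -249.1] 24.5 stem [ 375.6 -249.1   31.9] R 452 px [256 197]
wrist hsv [173 159 139] rect [ 466.2 -257.3] [47.2 43.3] 82.0 circ [ 470.1 -258.4] 25.7 stem [ 464.5 -257.3   30.5] R 533 px [240 309]
wrist hsv [171 212 157] rect [ 515.  -354.3] [15.3 43.4] 54.8 circ [ 512.9 -357.3] 22.0 stem [ 497.8 -351.1   32. ] R 625 px [124 349]
```

Target (376.5,-249).

Call:
jog_arm(rows=[[1, 0.4, -1, 0, 0.6], [1.2, 0, 0, 0, 0.6], [1.2, 0, 0, 0, 0.6], [1, 0, 0, 0, 0.6], [0, 0, 0, 0, 0.6]])

```text
t: 11.6
position: [378.5, -249.7, 37.0]
orientation: [-0.036, 1.573, 0.02]
force: [0.2, 0.6, 0.9]
gripper_width: 51.5
```

```bash
python3 go.py 376.5,-249,28
```

```text
t 11.6 pos [ 378.5 -249.7   37. ] q [-0.72  0.19 -0.64  0.74 -0.01 -0.76] w 51.5 F [0.2 0.6 0.9]
axes x [-0.002 -0.01  -1.   ] y [-0.036  0.999 -0.01 ] z [ 0.999  0.036 -0.003] jaw yaw 1.606
to [ 376.5 -249.    28. ] tool cm [ 0.9   0.09 -0.2 ] rows>= 1
```

Call:
jog_arm(rows=[[0.6, 0, -0.2, 0.03, 0.6], [0.35, 0, 0, 0, 0.6], [0, 0, 0, 0, 0.1], [0, 0, 0, 0, 0.1], [0, 0, 0, 0, 0.1], [0, 0, 0, 0, 0.1], [-1, 0, 0, 0, 0.1], [-3, 0, 0, 0, 0.1], [-3, 0, 0, 0, 0.1], [-3, 0, 0, 0, 0.1], [0, 0, 0, 0, 0.1]])

```text
t: 12.98
position: [377.4, -249.6, 132.9]
orientation: [-0.012, 1.571, -0.007]
force: [0.2, -0.2, -0.0]
gripper_width: 18.5
```

```bash
python3 go.py 595,229,125
```

```text
t 12.97 pos [ 377.4 -249.6  132.9] q [-0.72  0.06 -0.54  0.96 -0.01 -0.72] w 18.5 F [ 0.2 -0.2 -0. ]
axes x [-0.    -0.012 -1.   ] y [-0.003  1.    -0.012] z [ 1.     0.003 -0.   ] jaw yaw 1.574
to [595. 229. 125.] tool cm [ 0.21 47.79 21.91] rows>= 9
```

Call:
jog_arm(rows=[[0, 5, 2.2, 0, 0.1], [0, 5, 2.2, 0, 0.1], [0, 5, 2.2, 0, 0.1], [0, 5, 2.2, 0, 0.1], [0, 5, 2.2, 0, 0.1], [0, 5, 2.2, 0, 0.1], [0, 5, 2.2, 0, 0.1], [0, 5, 2.2, 0, 0.1], [0, 5, 2.2, 0, 0.1], [0, 3, 2.2, 0, 0.1], [0, 0, 0, 0, 0.1]])

```text
t: 14.35
position: [599.5, 244.2, 117.2]
orientation: [-0.012, 1.579, -0.014]
force: [-0.0, -0.3, 0.0]
gripper_width: 18.2
```

```bash
python3 go.py 595,229,45
```

```text
t 14.35 pos [599.5 244.2 117.2] q [ 0.29  0.41 -0.12  1.05 -0.01  0.29] w 18.2 F [-0.  -0.3  0. ]
axes x [-0.008 -0.016 -1.   ] y [ 0.001  1.    -0.016] z [ 1.    -0.002 -0.008] jaw yaw 1.569
to [595. 229.  45.] tool cm [ 7.25 -1.4  -0.4 ] rows>= 2
```

Call:
jog_arm(rows=[[1.2, -0.8, -0.2, 0, 0.1], [1.5, -0.6, -0.2, 0, 0.1], [1.5, 0, 0, 0, 0.1], [1.5, 0, 0, 0, 0.1], [0.6, 0, 0, 0, 0.1], [0, 0, 0, 0, 0.1]])

```text
t: 15.1
position: [589.3, 223.2, 46.7]
orientation: [-0.011, 1.587, -0.02]
force: [0.7, 0.6, -0.5]
gripper_width: 18.6
```

```bash
python3 go.py 595,229,34
```

```text
t 15.1 pos [589.3 223.2  46.7] q [ 0.27  0.46 -0.21  0.92 -0.01  0.27] w 18.6 F [ 0.7  0.6 -0.5]
axes x [-0.017 -0.02  -1.   ] y [ 0.005  1.    -0.02 ] z [ 1.    -0.006 -0.017] jaw yaw 1.565
to [595. 229.  34.] tool cm [1.25 0.6  0.59] rows>= 1
```

Call:
jog_arm(rows=[[0.5, 0.5, 0.5, 0, 0.1], [0.3, 0, 0, 0, 0.1], [0.2, 0, 0, 0, 0.1], [0.2, 0, 0, 0, 0.1], [0.2, 0, 0, 0, 0.1]])

```text
t: 15.72
position: [596.5, 229.4, 33.6]
orientation: [-0.011, 1.583, -0.018]
force: [-0.5, 0.3, -0.2]
gripper_width: 18.4
```

Call:
jog_arm(rows=[[0.15, 0, 0, 0, 0.1], [0.15, 0, 0, 0, 0.1], [0.15, 0, 0, 0, 0.1]])

```text
t: 16.1
position: [596.3, 229.2, 30.6]
orientation: [-0.011, 1.583, -0.018]
force: [-4.1, -1.2, 12.8]
gripper_width: 18.1
```

Call:
jog_arm(rows=[[0, 0, 0, 0, 0.5], [0, 0, 0, 0, 0.5], [0, 0, 0, 0, 0.5], [-2, 0, 0, 0, 0.6], [-4, 0, 0, 0, 0.6], [-3, 0, 0, 0, 0.6], [0, -3.5, -4.4, 0, 0.6], [0, -3.5, -4.4, 0, 0.6], [0, -3.5, -4.4, 0, 0.6], [0, 0, 0, 0, 0.6]])

```text
t: 17.35
position: [465.0, 125.0, 134.5]
orientation: [-0.01, 1.573, -0.016]
force: [0.6, -0.5, -0.4]
gripper_width: 51.2
```

```bash
python3 top.py t2; python3 go.py 457,116,60;python3 wr.py w5
```

```text
[175. 105. 100.] [683.5 163.1] [67.4 14.9] 88.3 z [32.9 44.8 56.4]
[174. 146. 157.] [610.5 230.2] [17.9 41.8] 7.9 z [ 4.2 13.6 38. ]
t 17.4 pos [468.4 126.  135.6] q [ 0.14  0.12 -0.47  0.98 -0.02  0.14] w 51.2 F [-0.3 -0.3  0.7]
axes x [ 0.002 -0.016 -1.   ] y [ 0.003  1.    -0.016] z [ 1.    -0.003  0.002] jaw yaw 1.567
to [457. 116.  60.] tool cm [ 7.57 -0.88 -1.15] rows>= 2
[468.4 126.  135.6] [470.5 126.7 136. ]
wrist hsv [ 65 177  90] rect [326.2 251. ] [15.9 35.6] 2.0 circ [318.2 250.7] 17.8 stem [nan nan nan] R 412 px [412   6]
wrist hsv [ 63 118 105] rect [353.5 146.2] [44.8 45.3] 68.8 circ [353.3 146.5] 30.5 stem [354.5 145.7  31.2] R 383 px [275  45]
wrist hsv [ 63 134  96] rect [394.4 244.2] [46.2 45.1] 72.5 circ [394.5 244.6] 30.7 stem [394.7 241.6  31.2] R 464 px [394 100]
wrist hsv [109 139 161] rect [456.    4.3] [46.5 53.2] 21.6 circ [455.4   4. ] 26.6 stem [454.5   6.9  31.2] R 456 px [112 173]
wrist hsv [ 41  87 184] rect [461.5 117.5] [46.2 45.4] 12.3 circ [461.8 117.5] 31.3 stem [460.2 118.3  31.4] R 476 px [240 180]
wrist hsv [175  68 152] rect [590.8 160.6] [44.2 47.1] 2.2 circ [594.6 160.8] 26.1 stem [587.2 159.4  32.2] R 612 px [285 310]
```

Call:
jog_arm(rows=[[1.5, -0.7, -0.9, 0, 0.6], [2, 0, 0, 0, 0.6], [2, 0, 0, 0, 0.6], [2, 0, 0, 0, 0.6], [1, 0, 0, 0, 0.6], [0, 0, 0, 0, 0.6]])

```text
t: 18.2
position: [477.8, 123.1, 55.6]
orientation: [-0.01, 1.547, -0.009]
force: [-0.4, 0.7, 0.3]
gripper_width: 51.5
```

```bash
python3 go.py 459,117,28
```

```text
t 18.2 pos [477.8 123.1  55.6] q [ 0.13  0.22 -0.55  0.78 -0.01  0.13] w 51.5 F [-0.4  0.7  0.3]
axes x [ 0.024 -0.012 -1.   ] y [-0.001  1.    -0.012] z [1.    0.001 0.024] jaw yaw 1.572
to [459. 117.  28.] tool cm [ 2.72 -0.57 -1.95] rows>= 1
```

Call:
jog_arm(rows=[[0, -0.3, -1, 0, 0.6], [0, -0.3, -0.9, 0, 0.6], [0.8, 0, 0, 0, 0.6], [0.8, 0, 0, 0, 0.6], [0, 0, 0, 0, 0.6]])

```text
t: 18.82
position: [459.7, 116.8, 40.3]
orientation: [-0.01, 1.543, -0.008]
force: [-0.5, -0.4, -1.2]
gripper_width: 51.4
```

```bash
python3 go.py 459,117,28; python3 wr.py w6
```

```text
t 18.82 pos [459.7 116.8  40.3] q [ 0.12  0.21 -0.61  0.73 -0.01  0.12] w 51.4 F [-0.5 -0.4 -1.2]
axes x [ 0.028 -0.011 -1.   ] y [-0.001  1.    -0.011] z [1.    0.001 0.028] jaw yaw 1.572
to [459. 117.  28.] tool cm [ 1.23  0.03 -0.1 ] rows>= 1
[459.7 116.8  40.3] [460.  116.9  40.6]
wrist hsv [ 64 136 104] rect [353.2 145.1] [45.3 41.9] 69.3 circ [353.1 145.6] 30.1 stem [356.2 144.2  31.2] R 382 px [311  32]
wrist hsv [ 65 179  89] rect [392.2 242.6] [49.5 45.4] 72.6 circ [393.2 242.1] 31.7 stem [394.4 236.   28. ] R 461 px [481 111]
wrist hsv [109 168 151] rect [453.2   2.9] [53.8 54.6] 76.6 circ [455.2   1.5] 31.8 stem [451.4   7.4  31.1] R 453 px [ 54 219]
wrist hsv [ 42  95 146] rect [459.3 116.8] [47.6 45.5] 12.2 circ [459.4 116.8] 31.6 stem [456.5 117.1  31.3] R 474 px [249 228]
wrist hsv [172 214  70] rect [571.9 221.3] [18.9  9.5] 87.7 circ [575.3 221.1] 9.6 stem [nan nan nan] R 613 px [396 379]
```

Centred. Descend, grip and lift.

Call:
jog_arm(rows=[[0.6, 0, 0, 0, 0.6], [0.6, 0, 0, 0, 0.6], [0, 0, 0, 0, 0.1], [0, 0, 0, 0, 0.1], [0, 0, 0, 0, 0.1], [0, 0, 0, 0, 0.1], [-1, 0, 0, 0, 0.1], [-3, 0, 0, 0, 0.1], [-3, 0, 0, 0, 0.1], [-3, 0, 0, 0, 0.1], [0, 0, 0, 0.11, 0.1], [0, 0, 0, 0.11, 0.1]])

```text
t: 20.38
position: [458.6, 118.2, 135.0]
orientation: [0.171, 1.53, -0.182]
force: [-1.2, 0.1, -0.0]
gripper_width: 18.1
```

```bash
python3 go.py 610,-148,125
```

```text
t 20.38 pos [458.6 118.2 135. ] q [ 0.12  0.08 -0.51  0.95 -0.01  0.35] w 18.1 F [-1.2  0.1 -0. ]
axes x [ 0.032 -0.011 -0.999] y [ 0.224  0.975 -0.003] z [ 0.974 -0.223  0.034] jaw yaw 1.345
to [ 610. -148.  125.] tool cm [  1.78 -22.55  20.66] rows>= 5
```

Call:
jog_arm(rows=[[0, -4.2, 3.8, 0, 0.1], [0, -4.2, 3.8, 0, 0.1], [0, -4.2, 3.8, 0, 0.1], [0, -4.2, 3.8, 0, 0.1], [0, -4.2, 3.8, 0, 0.1], [0, -1, 1, 0, 0.1], [0, 0, 0, 0, 0.1]])

```text
t: 21.25
position: [610.0, -147.4, 148.7]
orientation: [0.168, 1.523, -0.178]
force: [-0.4, -0.0, -0.5]
gripper_width: 18.3
```

```bash
python3 go.py 610,-148,50
```

```text
t 21.25 pos [ 610.  -147.4  148.7] q [-0.34  0.32 -0.18  1.03  0.   -0.12] w 18.3 F [-0.4 -0.  -0.5]
axes x [ 0.04  -0.011 -0.999] y [ 0.22   0.976 -0.001] z [ 0.975 -0.22   0.041] jaw yaw 1.349
to [ 610. -148.   50.] tool cm [ 9.87 -0.04 -0.4 ] rows>= 2
```

Call:
jog_arm(rows=[[2, 0, 0, 0, 0.1], [2, 0, 0, 0, 0.1], [2, 0, 0, 0, 0.1], [2, 0, -0.2, 0, 0.1], [1, 0, -0.2, 0, 0.1], [0, 0, 0, 0, 0.1]])

```text
t: 22.0
position: [603.9, -136.9, 57.9]
orientation: [0.164, 1.528, -0.168]
force: [-0.5, -0.3, -0.3]
gripper_width: 18.2
```

```bash
python3 go.py 610,-148,34
```

```text
t 22.0 pos [ 603.9 -136.9   57.9] q [-0.33  0.4  -0.28  0.85  0.01 -0.12] w 18.2 F [-0.5 -0.3 -0.3]
axes x [ 0.035 -0.006 -0.999] y [0.211 0.978 0.002] z [ 0.977 -0.211  0.036] jaw yaw 1.358
to [ 610. -148.   34.] tool cm [ 2.41 -0.96  0.74] rows>= 1
```

Call:
jog_arm(rows=[[0.5, -0.9, 0.6, 0, 0.1], [0.6, 0, 0, 0, 0.1], [0.5, 0, 0, 0, 0.1], [0.3, 0, 0, 0, 0.1], [0, 0, 0, 0, 0.1]])

```text
t: 22.62
position: [610.7, -148.3, 40.3]
orientation: [0.163, 1.525, -0.168]
force: [0.2, 0.1, -0.8]
gripper_width: 18.2
```

```bash
python3 go.py 610,-148,34
```

```text
t 22.62 pos [ 610.7 -148.3   40.3] q [-0.34  0.43 -0.28  0.82  0.01 -0.13] w 18.2 F [ 0.2  0.1 -0.8]
axes x [ 0.039 -0.007 -0.999] y [0.211 0.978 0.001] z [ 0.977 -0.211  0.04 ] jaw yaw 1.359
to [ 610. -148.   34.] tool cm [ 0.62  0.01 -0.1 ] rows>= 1
```

Call:
jog_arm(rows=[[0.3, 0, 0, 0, 0.1], [0.2, 0, 0, 0, 0.1], [0.2, 0, 0, 0, 0.1], [0.15, 0, 0, 0, 0.1]])

```text
t: 23.12
position: [611.2, -148.3, 31.5]
orientation: [0.163, 1.524, -0.168]
force: [-0.7, -0.7, -0.5]
gripper_width: 18.1
```

Call:
jog_arm(rows=[[0.12, 0, 0, 0, 0.1], [0.12, 0, 0, 0, 0.1]])

```text
t: 23.38
position: [611.6, -148.3, 31.0]
orientation: [0.163, 1.524, -0.168]
force: [-3.5, 2.0, 9.6]
gripper_width: 18.0
```

Call:
jog_arm(rows=[[0, 0, 0, 0, 0.5], [0, 0, 0, 0, 0.5], [0, 0, 0, 0, 0.5], [-2, 0, 0, 0, 0.6], [-4, 0, 0, 0, 0.6], [-3, 0, 0, 0, 0.6], [0, 4.2, -3.7, 0, 0.6], [0, 4.2, -3.7, 0, 0.6], [0, 4.2, -3.7, 0, 0.6], [0, 4.2, -3.7, 0, 0.6], [0, 4.2, -3.7, 0, 0.6], [0, 4.2, -3.7, 0, 0.6]])

```text
t: 24.88
position: [449.1, 149.6, 126.4]
orientation: [0.17, 1.502, -0.173]
force: [0.7, -0.1, 0.1]
gripper_width: 51.2
```

```bash
python3 go.py 392,244.5,80
```

```text
t 24.88 pos [449.1 149.6 126.4] q [ 0.2   0.07 -0.54  0.9  -0.02  0.42] w 51.2 F [ 0.7 -0.1  0.1]
axes x [ 0.062 -0.009 -0.998] y [0.218 0.976 0.005] z [ 0.974 -0.218  0.062] jaw yaw 1.351
to [392.  244.5  80. ] tool cm [ 4.19  7.99 -7.92] rows>= 2
```

Call:
jog_arm(rows=[[0, 2.8, -2.8, 0, 0.6], [0, 2.2, -2.2, 0, 0.6], [1, 1, -1, 0, 0.6], [1.5, 0, 0, 0, 0.6], [1, 0, 0, 0, 0.6], [0, 0, 0, 0, 0.6]])

```text
t: 25.62
position: [405.1, 224.8, 90.3]
orientation: [0.168, 1.496, -0.168]
force: [0.2, -0.4, 0.2]
gripper_width: 51.3
```

```bash
python3 go.py 392,244.5,28; python3 wr.py w7; python3 top.py t3
```

```text
t 25.62 pos [405.1 224.8  90.3] q [ 0.39  0.1  -0.61  0.81 -0.03  0.6 ] w 51.3 F [ 0.2 -0.4  0.2]
axes x [ 0.068 -0.007 -0.998] y [0.214 0.977 0.008] z [ 0.974 -0.214  0.068] jaw yaw 1.355
to [392.  244.5  28. ] tool cm [ 6.11  1.6  -2.12] rows>= 2
[405.1 224.8  90.3] [405.5 224.9  90.7]
wrist hsv [ 63 124 107] rect [300.5 251.8] [45.1 45.2] 51.9 circ [300.8 252. ] 30.6 stem [301.2 251.7  31.4] R 392 px [253  37]
wrist hsv [60 91 69] rect [350.8 146.9] [46.  45.4] 68.8 circ [351.2 147. ] 31.4 stem [350.1 149.8  31.2] R 380 px [120 149]
wrist hsv [60 83 81] rect [391.9 244.5] [44.7 45.4] 72.1 circ [392.  244.5] 30.6 stem [389.4 244.7  31.3] R 462 px [270 175]
wrist hsv [108 182 101] rect [460.1  10.6] [38.4 65.4] 59.7 circ [457.6   4.2] 34.0 stem [454.4  12.3  27.8] R 460 px [ 15 301]
[175. 106. 101.] [683.5 163.1] [67.3 14.9] 88.3 z [31.2 45.3 57. ]
[ 44.   85.  172.5] [ 610.  -148.9] [44.2 44.3] 88.6 z [ 9.1 14.3 38.3]
[174. 146. 145.] [595.3 229.4] [46.5 47.1] 89.4 z [ 6.2 14.3 38.6]
```

View pics/t3.png

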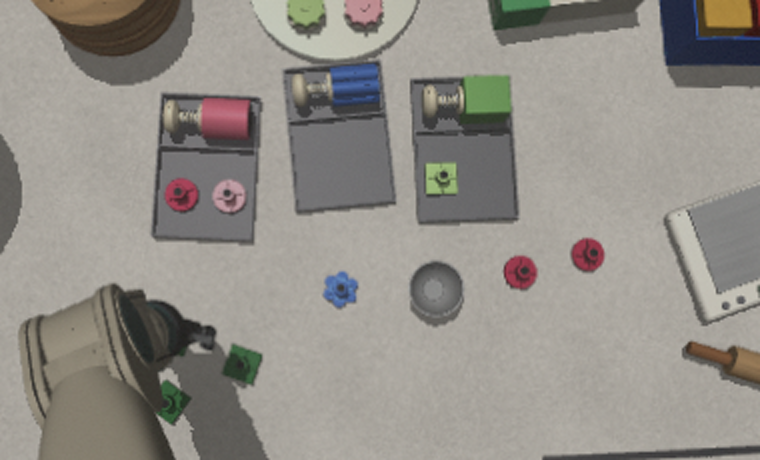

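Trays now:
- **Round bay:** both pinks, at crop (181,194) and (229,196).
- **Square bay:** pale green aligned at (442,179).
- **Flower bay:** empty, centred at about (343,165).

The wrist view puts dark green at (392,244.5).

Call:
jog_arm(rows=[[1, 0.9, -1, 0, 0.6], [1, 0.7, -1, 0, 0.6], [1, 0, 0, 0, 0.6], [0.8, 0, 0, 0, 0.6], [0, 0, 0, 0, 0.6]])

```text
t: 26.35
position: [391.7, 246.0, 49.3]
orientation: [0.169, 1.494, -0.167]
force: [0.5, 0.5, -0.9]
gripper_width: 51.4
```

```bash
python3 go.py 392,244.5,28
```

```text
t 26.35 pos [391.7 246.   49.3] q [ 0.44  0.16 -0.65  0.71 -0.04  0.66] w 51.4 F [ 0.5  0.5 -0.9]
axes x [ 0.07  -0.006 -0.998] y [0.215 0.977 0.009] z [ 0.974 -0.215  0.069] jaw yaw 1.355
to [392.  244.5  28. ] tool cm [ 2.13 -0.15 -0.08] rows>= 1
```

Call:
jog_arm(rows=[[0.7, -0.1, -0.1, 0, 0.6], [0.7, 0, 0, 0, 0.6], [0.5, 0, 0, 0, 0.6], [0, 0, 0, 0, 0.6]])

```text
t: 26.85
position: [392.6, 244.9, 29.3]
orientation: [0.17, 1.493, -0.168]
force: [-0.2, -0.1, 0.2]
gripper_width: 51.2
```

```bash
python3 go.py 392,244.5,28
```

```text
t 26.85 pos [392.6 244.9  29.3] q [ 0.44  0.19 -0.66  0.65 -0.04  0.66] w 51.2 F [-0.2 -0.1  0.2]
axes x [ 0.071 -0.006 -0.997] y [0.215 0.976 0.009] z [ 0.974 -0.215  0.07 ] jaw yaw 1.354
to [392.  244.5  28. ] tool cm [ 0.12 -0.05 -0.05] rows>= 1
```

Call:
jog_arm(rows=[[0.1, 0, 0, 0, 0.1], [0, 0, 0, 0, 0.1], [0, 0, 0, 0, 0.1], [0, 0, 0, 0, 0.1], [-1, 0, 0, 0, 0.1], [-3, 0, 0, 0, 0.1], [-3, 0, 0, 0, 0.1], [-3, 0, 0, 0, 0.1], [0, 0, 0, -0.1, 0.1], [0, 0, 0, -0.1, 0.1], [0, 0, 0, -0.1, 0.1], [0, 0, 0, 0, 0.1]])

```text
t: 28.35
position: [386.2, 246.2, 137.1]
orientation: [-0.076, 1.494, 0.066]
force: [0.2, -0.0, -0.3]
gripper_width: 18.1
```

```bash
python3 go.py 610,-218,125
```

```text
t 28.35 pos [386.2 246.2 137.1] q [ 0.45  0.03 -0.57  0.91 -0.04  0.36] w 18.1 F [ 0.2 -0.  -0.3]
axes x [ 0.076 -0.003 -0.997] y [-0.091  0.996 -0.01 ] z [0.993 0.091 0.075] jaw yaw 1.662
to [ 610. -218.  125.] tool cm [  3.07 -48.25  17.9 ] rows>= 9
```

Call:
jog_arm(rows=[[0.2, -5.2, 1.9, 0, 0.1], [0.2, -5.2, 1.9, 0, 0.1], [0.2, -5.2, 1.9, 0, 0.1], [0.2, -5.2, 1.9, 0, 0.1], [0.2, -5.2, 1.9, 0, 0.1], [0.2, -5.2, 1.9, 0, 0.1], [0.2, -5.2, 1.9, 0, 0.1], [0.2, -5.2, 1.9, 0, 0.1], [0, -4, 1.5, 0, 0.1], [0, 0, 0, 0, 0.1]])

```text
t: 29.6
position: [601.5, -207.0, 142.8]
orientation: [-0.065, 1.485, 0.056]
force: [-1.4, 0.6, 0.1]
gripper_width: 18.5
```

```bash
python3 go.py 610,-218,50
```

```text
t 29.6 pos [ 601.5 -207.   142.8] q [-0.45  0.31 -0.2   0.97  0.03 -0.52] w 18.5 F [-1.4  0.6  0.1]
axes x [ 0.085 -0.002 -0.996] y [-0.077  0.997 -0.009] z [0.993 0.078 0.085] jaw yaw 1.648
to [ 610. -218.   50.] tool cm [ 9.33 -1.08 -0.03] rows>= 2
```

Call:
jog_arm(rows=[[2, -0.5, 0, 0, 0.1], [2, -0.5, 0, 0, 0.1], [2, 0, 0, 0, 0.1], [2, 0, 0, 0, 0.1], [1, 0, 0, 0, 0.1], [0, 0, 0, 0, 0.1]])

```text
t: 30.35
position: [604.0, -210.7, 42.7]
orientation: [-0.061, 1.495, 0.063]
force: [-0.8, -0.4, -1.1]
gripper_width: 18.6
```

```bash
python3 go.py 610,-218,34
```

```text
t 30.35 pos [ 604.  -210.7   42.7] q [-0.45  0.43 -0.28  0.8   0.04 -0.53] w 18.6 F [-0.8 -0.4 -1.1]
axes x [ 0.074  0.004 -0.997] y [-0.08   0.997 -0.002] z [0.994 0.08  0.075] jaw yaw 1.651
to [ 610. -218.   34.] tool cm [ 0.91 -0.77  0.48] rows>= 1
```

Call:
jog_arm(rows=[[0.2, -0.7, 0.5, 0, 0.1], [0.2, 0, 0, 0, 0.1], [0.2, 0, 0, 0, 0.1], [0.15, 0, 0, 0, 0.1], [0.15, 0, 0, 0, 0.1]])

```text
t: 30.98
position: [612.6, -218.5, 36.2]
orientation: [-0.063, 1.491, 0.061]
force: [-0.8, -0.3, -0.1]
gripper_width: 18.4
```

```bash
python3 go.py 610,-218,31
```

```text
t 30.98 pos [ 612.6 -218.5   36.2] q [-0.46  0.45 -0.26  0.79  0.04 -0.54] w 18.4 F [-0.8 -0.3 -0.1]
axes x [ 0.079  0.002 -0.997] y [-0.08   0.997 -0.005] z [0.994 0.08  0.079] jaw yaw 1.651
to [ 610. -218.   31.] tool cm [ 0.5   0.08 -0.3 ] rows>= 1
```

Call:
jog_arm(rows=[[0.2, 0, -0.1, 0, 0.1], [0.15, 0, 0, 0, 0.1], [0.15, 0, 0, 0, 0.1]])

```text
t: 31.35
position: [612.1, -218.8, 31.6]
orientation: [-0.064, 1.49, 0.061]
force: [-2.5, 0.6, 10.2]
gripper_width: 18.5
```

Call:
jog_arm(rows=[[0, 0, 0, 0, 0.5], [0, 0, 0, 0, 0.5], [0, 0, 0, 0, 0.5], [-2, 0, 0, 0, 0.6], [-4, 0, 0, 0, 0.6], [-3, 0, 0, 0, 0.6], [0, 4.6, -2.7, 0, 0.6], [0, 4.6, -2.7, 0, 0.6], [0, 4.6, -2.7, 0, 0.6], [0, 4.6, -2.7, 0, 0.6], [0, 2, -1, 0, 0.6], [0, 0, 0, 0, 0.6]])

```text
t: 32.85
position: [472.3, -22.2, 124.7]
orientation: [-0.067, 1.474, 0.055]
force: [0.1, -0.1, 0.2]
gripper_width: 51.4
```

```bash
python3 go.py 453,3.5,70; python3 wr.py w8
```

```text
t 32.85 pos [472.3 -22.2 124.7] q [-0.19  0.05 -0.58  0.85  0.01 -0.27] w 51.4 F [ 0.1 -0.1  0.2]
axes x [ 0.096 -0.004 -0.995] y [-0.079  0.997 -0.011] z [0.992 0.079 0.096] jaw yaw 1.649
to [453.    3.5  70. ] tool cm [ 5.25  2.78 -2.24] rows>= 2
[472.3 -22.2 124.7] [473.2 -22.9 124.9]
wrist hsv [ 65 183  85] rect [352.3 143.2] [48.1 46.5] 69.1 circ [353.2 142.1] 30.8 stem [355.2 139.   30.7] R 380 px [483  44]
wrist hsv [109 118 177] rect [454.8   1.9] [51.6 46.2] 51.1 circ [454.6   1.8] 26.1 stem [453.    2.   31.2] R 455 px [282 161]
wrist hsv [172 203  85] rect [ 472.8 -233.8] [ 8.3 35.8] 77.8 circ [ 471.9 -237.8] 17.9 stem [nan nan nan] R 527 px [  3 161]
wrist hsv [ 65 180  63] rect [ 607.4 -231.5] [38.5 80.3] 39.8 circ [ 616.8 -223.7] 40.4 stem [ 605.2 -217.8   33.5] R 650 px [ 39 294]
wrist hsv [171 216  85] rect [598.4 240.8] [82.4 36.4] 58.5 circ [606.3 235.9] 41.8 stem [593.1 223.9  33. ] R 645 px [488 316]
```

Call:
jog_arm(rows=[[0.8, 1.4, -1.2, 0, 0.6], [1, 1.2, -1.2, 0, 0.6], [1.2, 0, 0, 0, 0.6], [1.2, 0, 0, 0, 0.6], [0.5, 0, 0, 0, 0.6], [0, 0, 0, 0, 0.6]])

```text
t: 33.65
position: [452.6, 0.2, 72.1]
orientation: [-0.065, 1.473, 0.051]
force: [-0.1, -0.6, 0.5]
gripper_width: 51.1
```

```bash
python3 go.py 453.5,2.3,28; python3 wr.py w9
```

```text
t 33.65 pos [4.526e+02 2.000e-01 7.210e+01] q [-0.15  0.08 -0.68  0.72  0.01 -0.22] w 51.1 F [-0.1 -0.6  0.5]
axes x [ 0.097 -0.005 -0.995] y [-0.074  0.997 -0.013] z [0.992 0.075 0.097] jaw yaw 1.645
to [453.5   2.3  28. ] tool cm [ 4.4   0.26 -0.32] rows>= 1
[4.526e+02 2.000e-01 7.210e+01] [4.527e+02 2.000e-01 7.230e+01]
wrist hsv [ 65 183  82] rect [350.8 142.9] [47.1 46.5] 69.3 circ [352.2 142.3] 30.9 stem [nan nan nan] R 379 px [488  60]
wrist hsv [109 130 169] rect [453.5   3. ] [51.9 47.7] 50.5 circ [453.2   2.7] 26.8 stem [450.5   3.4  31.2] R 454 px [253 206]
wrist hsv [ 65 181  38] rect [ 588.8 -205.2] [ 7.5 19.8] 43.8 circ [ 591.1 -203. ] 9.9 stem [nan nan nan] R 624 px [  3 332]
wrist hsv [175  77 165] rect [604.5 142.5] [33.8  8.5] 42.5 circ [602.1 145.2] 16.9 stem [nan nan nan] R 621 px [398 374]
```

Call:
jog_arm(rows=[[1.2, 0.2, -0.3, 0, 0.6], [1.2, 0, 0, 0, 0.6], [0.8, 0, 0, 0, 0.6], [0.4, 0, 0, 0, 0.6], [0, 0, 0, 0, 0.6]])

```text
t: 34.33
position: [453.9, 1.6, 34.0]
orientation: [-0.065, 1.471, 0.051]
force: [0.4, 0.5, 0.4]
gripper_width: 51.0
```

```bash
python3 go.py 453.5,2.7,28
```

```text
t 34.33 pos [453.9   1.6  34. ] q [-0.14  0.14 -0.71  0.62  0.01 -0.22] w 51.0 F [0.4 0.5 0.4]
axes x [ 0.099 -0.005 -0.995] y [-0.074  0.997 -0.013] z [0.992 0.075 0.098] jaw yaw 1.645
to [453.5   2.7  28. ] tool cm [ 0.6   0.12 -0.09] rows>= 1
```

Call:
jog_arm(rows=[[0.5, 0.1, 0, 0, 0.6], [0, 0, 0, 0, 0.6], [0, 0, 0, 0, 0.1], [0, 0, 0, 0, 0.1], [0, 0, 0, 0, 0.1], [0, 0, 0, 0, 0.1], [-1, 0, 0, 0, 0.1], [-3, 0, 0, 0, 0.1], [-3, 0, 0, 0, 0.1], [-3, 0, 0, 0, 0.1], [0, 0, 0, 0, 0.1]])

```text
t: 35.7
position: [444.4, 3.2, 134.0]
orientation: [-0.065, 1.469, 0.051]
force: [0.3, -0.2, -0.3]
gripper_width: 18.2
```

```bash
python3 go.py 632,-1,125
```

```text
t 35.7 pos [444.4   3.2 134. ] q [-0.14 -0.02 -0.62  0.87  0.01 -0.22] w 18.2 F [ 0.3 -0.2 -0.3]
axes x [ 0.101 -0.006 -0.995] y [-0.074  0.997 -0.013] z [0.992 0.075 0.1  ] jaw yaw 1.645
to [632.  -1. 125.] tool cm [ 2.79 -1.79 18.49] rows>= 4
```

Call:
jog_arm(rows=[[0.3, -0.3, 4, 0, 0.1], [0.4, -0.4, 4, 0, 0.1], [0.4, -0.4, 4, 0, 0.1], [0.4, -0.4, 4, 0, 0.1], [0.4, -0.3, 2.5, 0, 0.1], [0, 0, 0, 0, 0.1]])

```text
t: 36.45
position: [631.5, -0.6, 127.0]
orientation: [-0.064, 1.478, 0.051]
force: [-0.8, -0.2, 0.0]
gripper_width: 18.1
```

```bash
python3 go.py 632,-1,50
```

```text
t 36.45 pos [ 6.315e+02 -6.000e-01  1.270e+02] q [-0.11  0.31 -0.24  0.92  0.   -0.18] w 18.1 F [-0.8 -0.2  0. ]
axes x [ 0.092 -0.005 -0.996] y [-0.074  0.997 -0.012] z [0.993 0.075 0.091] jaw yaw 1.645
to [632.  -1.  50.] tool cm [ 7.67  0.04 -0.66] rows>= 2
```

Call:
jog_arm(rows=[[1.5, 0, -0.2, 0, 0.1], [2, 0, -0.2, 0, 0.1], [2, 0, -0.2, 0, 0.1], [1, 0, -0.1, 0, 0.1], [0.6, 0, 0, 0, 0.1], [0, 0, 0, 0, 0.1]])

```text
t: 37.2
position: [621.0, -0.6, 47.8]
orientation: [-0.063, 1.49, 0.053]
force: [-1.1, 0.7, -0.9]
gripper_width: 17.9
```

```bash
python3 go.py 632,-1,32
```

```text
t 37.2 pos [ 6.21e+02 -6.00e-01  4.78e+01] q [-0.11  0.39 -0.33  0.77  0.   -0.18] w 17.9 F [-1.1  0.7 -0.9]
axes x [ 0.08  -0.004 -0.997] y [-0.074  0.997 -0.01 ] z [0.994 0.075 0.079] jaw yaw 1.645
to [632.  -1.  32.] tool cm [ 1.66 -0.11  0.96] rows>= 1
```

Call:
jog_arm(rows=[[0.4, -0.1, 0.8, 0, 0.1], [0.4, 0, 0, 0, 0.1], [0.3, 0, 0, 0, 0.1], [0.2, 0, 0, 0, 0.1], [0.1, 0, 0, 0, 0.1]])

```text
t: 37.83
position: [633.1, -1.2, 35.9]
orientation: [-0.064, 1.486, 0.052]
force: [0.7, -0.7, -0.9]
gripper_width: 18.7
```

Call:
jog_arm(rows=[[0.2, 0, 0, 0, 0.1], [0.15, 0, 0, 0, 0.1], [0.15, 0, 0, 0, 0.1]])

```text
t: 38.2
position: [633.1, -1.3, 32.5]
orientation: [-0.064, 1.486, 0.052]
force: [-6.6, 0.9, 16.0]
gripper_width: 18.2
```

Contact. Release, retreat up and back, then check.

Call:
jog_arm(rows=[[0, 0, 0, 0, 0.5], [0, 0, 0, 0, 0.5], [0, 0, 0, 0, 0.5], [-2, 0, 0, 0, 0.6], [-4, 0, 0, 0, 0.6], [-4, 0, 0, 0, 0.6], [-2, 4, -3, 0, 0.6], [-2, 5, -3, 0, 0.6], [0, 6, -3, 0, 0.6], [0, 6, -3, 0, 0.6], [0, 6, -3, 0, 0.6], [0, 3, 0, 0, 0.6]])

```text
t: 39.7
position: [458.8, 280.1, 173.4]
orientation: [-0.056, 1.468, 0.05]
force: [0.2, 0.3, 0.2]
gripper_width: 51.2
```

Call:
jog_arm(rows=[[0, 0, 0, 0, 0.6], [0, 0, 0, 0, 0.6]])

```text
t: 39.95
position: [458.7, 281.8, 175.8]
orientation: [-0.058, 1.465, 0.054]
force: [-0.9, -0.0, 0.7]
gripper_width: 51.1
```

```bash
python3 top.py t4; python3 - <<'E'
from h import *
f=grab_frame('top');P=cloud(f)
for n,(x,y,z) in dict(bowl=(447,-130,30),shaker=(405,355,60)).items():
    s=P[(np.hypot(P[...,0]-x,P[...,1]-y)<60)&(P[...,2]>z)&(P[...,2]<90)]
    print(n,len(s),cv2.minEnclosingCircle(s[:,:2].astype(np.float32)))
f=grab_frame('side');save('s4.png',cv2.resize(f['pixels'][120:300,190:450],None,fx=3,fy=3))
E
```

```text
[175. 105. 102.] [683.5 163.1] [67.4 14.9] 88.3 z [32.2 44.9 55.3]
[110. 122. 150.] [631.1  -1.7] [47.7 51.4] 79.2 z [ 5.1 13.9 39. ]
[ 44.  84. 175.] [ 610.  -148.9] [44.2 44.3] 88.6 z [10.6 14.5 38.2]
[62. 95. 94.] [ 611.3 -219.5] [44.2 45.2] 87.3 z [10.7 14.2 39.4]
[174.  145.5 146.5] [595.3 229.4] [46.5 47.1] 89.4 z [ 5.8 14.4 38.5]
bowl 174 ((447.17706298828125, -130.10113525390625), 39.475711822509766)
shaker 164 ((398.2372131347656, 345.5006103515625), 23.64687156677246)
```

View pics/t4.png

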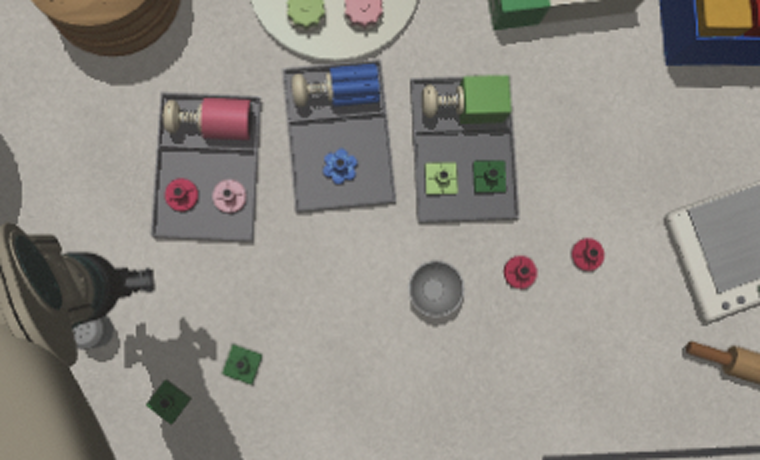

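View pics/s4.png

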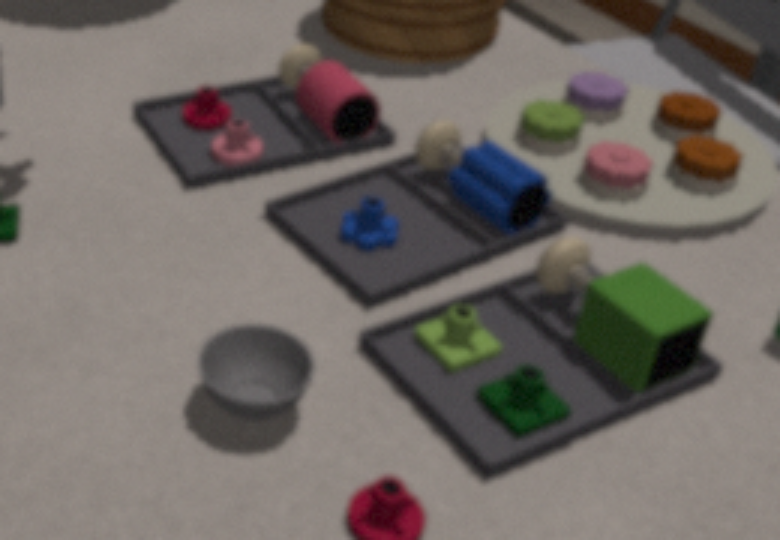

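All five plates lie flat in their bays with stems up: pinks at crop (181,194)/(229,196), blue (340,166), greens (442,179)/(490,178). The arm hides part of the shaker, so I'll move aside and check it before handing in.

Call:
jog_arm(rows=[[0, -5, 0, 0, 0.6], [0, -5, 0, 0, 0.6], [0, -5, 0, 0, 0.6], [0, -5, 0, 0, 0.6], [0, 0, 0, 0, 0.6], [0, 0, 0, 0, 0.6], [0, 0, 0, 0, 0.6]])

```text
t: 40.98
position: [474.9, 71.2, 177.3]
orientation: [-0.05, 1.463, 0.045]
force: [0.3, -0.3, -0.2]
gripper_width: 51.1
```

```bash
python3 - <<'E'
from h import *
f=grab_frame('top');P=cloud(f)
s=P[(np.hypot(P[...,0]-405,P[...,1]-355)<60)&(P[...,2]>60)&(P[...,2]<90)]
print(len(s),cv2.minEnclosingCircle(s[:,:2].astype(np.float32)))
print(get_obs()['position'],close_job())
E
```

```text
307 ((404.5677490234375, 355.97113037109375), 27.91335678100586)
the job is handed in; nothing more can be done
[474.87537868  71.43271466 177.25391293] None
```

All five plates are back in the front bays of their own trays and the job is handed in, at about 41 s of the 112 s allowed. I took the deep pink plate nearest the base and the dark green plate farthest from it, and left the look-alikes alone. Each plate was lowered until it touched the bay floor, then released.

**Plates:** the last top and side pictures show all five lying flat with stems up, clear of each other and the walls. Measured centres (mm) were within about 2 mm of the targets:

| Plate | Centre (x, y) |
|---|---|
| Deep pink | (595, 229) |
| Pale pink | (591, 160), measured earlier from the wrist camera |
| Pale green | (610, -149) |
| Deep green | (611, -219) |
| Blue | (631, -2) |

**Bowl and shaker:** both stand where they started, within 1 mm. The first shaker check disagreed by about 12 mm because the arm was hiding part of it. Repeating it with the arm moved aside gave the original position.

**Weak points:**
- The final automatic top-view measurement did not pick up the pale pink plate because its colour is too faint for the mask. I confirmed it in the pictures instead.
- The tool's tilt drifted to about 0.1 rad over the run, but the plates still ended up flat.
- Setting down the first plate (pale pink) gave a brief 38 N reading at the wrist, close to the 40 N limit on the arm or gripper body pressing on something. The other four showed 10–16 N.

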